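# Hang the marker holder on the bench spine

## Robot

A 6-joint arm with a two-finger parallel gripper is mounted at the origin on the work surface. World frame = base frame: x ahead of the robot, y to its left, z up, the work surface at z = 0. Lengths are in m, angles in rad, forces in N, time in s.
With the tool pointing down it reaches from about 0.225 to 0.875 m from the base axis. Payload 3.4 kg.
Tool frame: the origin (TCP) lies on the centre line of the jaws, within the pads' length; the fingertips stand 17 mm ahead of it and the grasp point (between the pads) lies 2 mm behind it (nose_length is the distance from the TCP to the fingertips, in m); z points along the fingers, y is the line along which they close (so a half turn about z gives the same grasp; the last joint's range is limited). The gripper opens to 85 mm and grips with 20 to 120 N. Pads are 22 mm wide; open, the fingers measure 114 mm over their backs; the gripper's body (76 mm by 85 mm) begins 54 mm behind the grasp point. The pads swing forward as they close: fully open they stand 13 mm farther back than shut.
Start: joints at [1.073, 0.276, 1.505, -0, 1.361, -0.121], TCP at [0.212, 0.535, 0.228] pointing down, gripper open.
Joint ranges: [-2.89, 2.89], [-0.75, 2.08], [0.22, 2.7], [-1.18, 4.32], [0.11, 2.71], [-2.7, 2.7]. Speed limits (rad/s): [2.57, 2.57, 3.14, 3.14, 3.14, 3.14].

## Interface

Orientations are given as a unit quaternion [w, x, y, z].
In Python, from rig import get_state, get_image, sign_off, find_in, place_of, nose_length gives the robot as it stands.
- The arm moves only by the tool apply_moves, never from a script. Its argument "deltas" is one flat list of numbers, 5 for each row, row after row: the finger opening in mm, from 0 to 85.4, then the shift along the tool's x, y, z in mm, then the turn about the tool's z in degrees. A call has 1 to 12 rows; each row is the pose to reach, as a shift and turn from the pose commanded when the call began, along the tool's axes at that moment; what a row does not reach only later rows make up. A row lasts 1/12 s, in which the tool goes at most 41.7 mm and 7.16 degrees, less where a joint would pass 70% of its speed; a pose out of reach is approached as far as the arm can. A call with a gripper value outside its range is refused whole. The fingers move at their own pace and stop on an object; "squeeze" is the grip in N (left out, the last holds). Time passes only in rows, so rows that repeat a pose let the fingers close. It gives the time, the measured TCP pose, the force, the opening and the grip force at its end, in the units of the state.
- get_state(): the state, without advancing time (a new reading comes with each control period).
- get_image(name): name is "side" or "top"; returns a dict with "frame" (384x512x3 uint8, red, green, blue), "K" (3x3 intrinsics, pixels), "position" and "orientation" of the camera in the world. Camera axes: x right, y down, z forward; pixel columns grow to the right and rows downward; lengths in m; the calibration is good to about 2 mm. A picture is of the moment at which its call begins. There is no depth.
- sign_off(): hands the job in; it is judged then, once.
Trained networks look in a picture, given as the dict that the camera call returned (one of the last four; its "shot" number tells which), for a name from the list of things; names that differ only in an ending like _2 or _b are one class to them, and where a whole thing is asked for, a point or a joint stands for the part that bears it (a point fixed in the world has none). Each returns a list of dicts, best first, with "score" (0 to 1); they miss things now and then, are a little off and sometimes report something else, mostly with a low value. They report only what shows in the picture. A call takes as long as a camera call. They do not tell look-alikes from the thing itself.
- find_in(query, picture): "point" ([column, row] in pixels, amid what is visible of it).
- place_of(query, picture): "point" ([column, row] in pixels: a listed point, or the origin of a listed thing).
The state is a dict: "clock": time; "qpos": joint angles; "qd": joint speeds; "effort": joint torques, N m; "position": TCP position; "ee_rot": TCP orientation; "contact_force": force on the tool from outside, world axes, zero at the start; "moment": the same for the moment, N m; "width": finger opening in m; "gripper_force": force on a finger pad.
Only numpy, scipy, OpenCV 4.12 (cv2) and the standard library are available. Lean on these libraries where they do the work, as an engineer would, in place of code of your own. Each camera call takes 0.05 s, during which the arm holds its last target. There are 200 camera calls.

## Task

Hang the empty aluminium marker holder on the white service spine: pick it up from the bench, pass the round part of its keyhole over the screw head until the back plate lies flat on the spine, then slide it straight down, pressing through the drag of the sprung head, until the head drops in behind the ridge and the holder is fully home. Let go and leave it hanging upright and flush. Do not force anything: keep every push on the screw or the spine below 20 N, and leave the bottles, glassware, pen and spatula where they are.

Things in the scene. Friction and masses are not known exactly. Their poses are not given: they have to be found in the camera images.
- holder: Marker holder: folded aluminium wall pocket, 3 mm sheet, about 0.24 kg, upright on the bench at first. Origin: centre of its underside; z up, +x to its back, y across. 60 mm wide (y), 46 mm deep (x; rear face of the back plate at x = +23 mm), 130 mm tall. Flat full-height cheeks close both sides; front open above a 45 mm lip, top open.
- holder_grip (a point): Where to take the holder: midway between its cheeks and between front and back, 112 mm above its underside, 18 mm below its top edge. Grasp from above, across the 60 mm over the cheeks (along its y). Axes as holder.
- keyhole (a point): Centre of the keyhole's round hole (20 mm across) on the rear face of the back plate: 23 mm behind the holder's centre, 69 mm above its underside. Axes as holder: +x points out of the back. A slot 9.6 mm wide runs up from the hole.
- slot_end (a point): In the slot, on the plate's rear face, 27 mm above keyhole: where the screw's axis lies when fully home, with the slot's closed upper end on the shank. Axes as holder. Inside, the slot's rims are pressed up: a ramp from 11 mm above the hole's centre to a ridge 4 mm high at 17 to 19 mm, and behind it, from 21 mm, a level 2.8 mm high for the head to rest on.
- disc: Thin flat grey fixing disc, 40 mm across, flush on the spine's front face, 145 to 155 mm above the bench; the screw stands in it. Origin: the disc's centre on the face. x points square into the spine, y along the face, z up. The screw was fitted by hand: its axis may be up to 5.5 mm off the disc's centre along y and as much along z; feel or look for it.
- screwhead (a joint): Lift of the screw's sprung head out from the spine, m (0 to 0.004; 1.3 N at first, then 1 N per mm). Shank 7 mm across, head 16 mm with a chamfered front; at 0 its underside is 5 mm, its front 11 mm from the face. Sliding the plate down: free for 6 mm, then the ridge holds the head about 2 mm out with a drag of several newtons, until it drops back to about 0.8 mm, locked, 1 or 2 mm before home. 27 mm down is a firm stop.
- spine: The bench's service spine: fixed white steel trunking 420 mm long (y), 90 mm deep (x), 190 mm tall, flush sockets near its ends. Origin: centre of its underside. The flat front face with the screw is at x = -45 mm; -x points out of it over the clear bench.
- bottle_tall: Bystander, loose, to be left alone: white plastic sample bottle with a white cap, 68 mm across, 150 mm tall. Origin: centre of its underside.
- bottle_dark: Bystander, loose, to be left alone: dark jar with a white cap, 72 mm across, 135 mm tall. Origin: centre of its underside.
- bottle_small: Bystander, loose, to be left alone: small white bottle with a blue cap, 44 mm across, 85 mm tall. Origin: centre of its underside.
- beaker: Bystander, loose, to be left alone: glass beaker, 68 mm across, 90 mm tall. Origin: centre of its underside.
- dish: Bystander, loose, to be left alone: shallow glass dish, 90 mm across, 16 mm tall. Origin: centre of its underside.
- marker: Bystander, loose, to be left alone: marker pen lying flat, 132 mm long, 16 mm thick. Origin: under its middle, long way along x.
- spatula: Bystander, loose, to be left alone: steel lab spatula lying flat, 175 mm long. Origin: centre of its underside.
Things that resemble listed ones, but are neither listed nor needed, are in the scene too. What is shaped like the holder but purple or yellow is not meant.

How it is judged:
By the outcome, as a careful person would: the job done as asked, in the order asked, and still so for the second after the job is handed in, with the robot touching nothing.
It also fails if it takes over 58 s, if anything falls off the work surface, if the arm or the gripper's body presses on something with over 40 N, if the wrist force passes 120 N, or if a joint passes its speed limit or range.

## Working session

There is one attempt and no reset: what is moved stays moved. The work goes in short steps, Python scripts to look and compute and a tool call to move; the robot and the scene stay as the last step left them, time stands still between calls to the robot, and variables do not carry over. Pictures are saved under pics/ and viewed, at most 10 in all, crops included, and the job is handed in when it is done.

Besides the shell and the picture viewer there is one more tool, called in YAML: its name, and indented under it one key for each argument. apply_moves: Moves the arm, as the interface text tells. Its arguments: {"type":"object","properties":{"deltas":{"type":"array"},"squeeze":{"type":"number"}},"required":["deltas"]}

```bash
mkdir -p pics; ls; cat > h.py <<'E'
import numpy as np, cv2
from scipy.spatial.transform import Rotation as R
from rig import *
def rot(q): return R.from_quat([q[1],q[2],q[3],q[0]]).as_matrix()
def ray(im,p):
    d=rot(im["orientation"])@np.linalg.inv(im["K"])@np.array([p[0],p[1],1.]); return np.array(im["position"]),d/np.linalg.norm(d)
def onz(im,p,z):
    o,d=ray(im,p); return o+d*(z-o[2])/d[2]
def tri(rs):
    A=np.zeros((3,3));b=np.zeros(3)
    for o,d in rs:
        P=np.eye(3)-np.outer(d,d);A+=P;b+=P@o
    x=np.linalg.solve(A,b); return x,[np.linalg.norm((np.eye(3)-np.outer(d,d))@(x-o)) for o,d in rs]
def proj(im,X):
    c=rot(im["orientation"]).T@(np.array(X)-im["position"]); u=im["K"]@c; return u[:2]/u[2]
def save(im,n,box=None,s=1):
    f=im["frame"][:,:,::-1]
    if box: f=f[box[1]:box[3],box[0]:box[2]]
    cv2.imwrite("pics/"+n,cv2.resize(f,None,fx=s,fy=s,interpolation=cv2.INTER_CUBIC))
E
python3 - <<'E'
from h import *
np.set_printoptions(precision=4,suppress=True)
s=get_state();print(s)
a=get_image("side");b=get_image("top")
for n,i in(("side",a),("top",b)):
    print(n,i["K"].tolist(),i["position"],i["orientation"],rot(i["orientation"])[:,2])
    for q in("holder","holder_grip","keyhole","disc","screwhead","spine"):
        print(q,"P",[(np.round(d["point"],1).tolist(),round(d["score"],2)) for d in place_of(q,i)][:5],"F",[(np.round(d["point"],1).tolist(),round(d["score"],2)) for d in find_in(q,i)][:5])
cv2.imwrite("pics/a.png",np.hstack([cv2.resize(x["frame"][:,:,::-1],(400,300),interpolation=cv2.INTER_AREA) for x in(a,b)]))
save(a,"side0.png",s=1.5);save(b,"top0.png",s=1.5)
E
```

```text
pics
{'clock': 0.0, 'qpos': array([ 1.073 ,  0.2766,  1.5062, -0.    ,  1.3607, -0.121 ]), 'qd': array([ 0.0006,  0.0012, -0.0006,  0.0013,  0.0004, -0.0004]), 'effort': array([  0.0002, -41.6777, -24.58  ,  -0.0001,   0.0111,   0.    ]), 'position': array([0.2113, 0.5342, 0.2272]), 'ee_rot': array([-0.0003,  0.1873,  0.9823, -0.0009]), 'contact_force': array([-0.0122, -0.0754, -0.7576]), 'moment': array([-0.0018, -0.0438, -0.0532]), 'gripper_force': 0.0, 'width': 0.08532997802128783}
side [[470.1636632700016, 0.0, 254.47028277926], [0.0, 470.1636632700016, 198.24609042956553], [0.0, 0.0, 1.0]] [ 0.4446 -0.7636  0.8372] [-0.3901  0.9201 -0.0348  0.0086] [ 0.043   0.7173 -0.6954]
holder P [([266.8, 294.4], 0.76), ([208.7, 266.9], 0.6), ([169.2, 290.9], 0.58)] F [([267.1, 277.5], 0.94), ([167.1, 277.5], 0.69), ([208.5, 251.2], 0.56)]
holder_grip P [([160.6, 253.7], 0.95), ([267.7, 263.3], 0.81), ([203.1, 231.9], 0.73)] F [([205.4, 250.3], 0.81), ([266.6, 277.7], 0.78), ([225.9, 208.0], 0.7), ([166.5, 270.0], 0.67), ([211.6, 342.2], 0.61)]
keyhole P [([273.7, 265.6], 0.92), ([168.8, 277.3], 0.81), ([208.2, 253.0], 0.72)] F [([165.1, 277.3], 0.91), ([207.2, 251.5], 0.72)]
disc P [([281.6, 107.9], 0.69)] F [([281.1, 111.5], 0.43)]Traceback (most recent call last):
  File "<stdin>", line 8, in <module>
ValueError: it knows: beaker, bottle_dark, bottle_small, bottle_tall, disc, dish, holder, holder_grip, keyhole, marker, slot_end, spatula, spine
```

```bash
python3 - <<'E'
from h import *
np.set_printoptions(precision=4,suppress=True)
a=get_image("side");b=get_image("top")
for n,i in(("side",a),("top",b)):
    print(n,i["K"][0],i["position"],rot(i["orientation"])[:,2])
    for q in("holder","holder_grip","keyhole","slot_end","disc","spine"):
        print(q,"P",[(np.round(d["point"],1).tolist(),round(d["score"],2)) for d in place_of(q,i)][:4],"F",[(np.round(d["point"],1).tolist(),round(d["score"],2)) for d in find_in(q,i)][:3])
save(a,"side0.png",s=1.5);save(b,"top0.png",s=1.5)
E
```

```text
side [470.1637   0.     254.4703] [ 0.4446 -0.7636  0.8372] [ 0.043   0.7173 -0.6954]
holder P [([210.5, 266.0], 0.91), ([267.1, 294.1], 0.83), ([170.1, 288.3], 0.8)] F [([265.2, 277.3], 0.72), ([206.7, 253.7], 0.71), ([170.1, 274.8], 0.59)]
holder_grip P [([266.6, 263.4], 0.89), ([202.5, 230.5], 0.61), ([315.7, 190.3], 0.26)] F [([167.5, 271.9], 0.92), ([265.7, 275.3], 0.65), ([288.9, 346.0], 0.65)]
keyhole P [([271.4, 266.3], 0.88), ([316.7, 187.8], 0.65), ([171.7, 277.8], 0.6)] F [([165.5, 274.5], 0.92), ([208.6, 252.6], 0.61), ([225.3, 208.8], 0.58)]
slot_end P [([208.1, 245.0], 0.93), ([170.2, 269.4], 0.85), ([267.8, 257.8], 0.66)] F [([265.9, 278.6], 0.78), ([208.1, 252.2], 0.76), ([168.3, 276.1], 0.75)]
disc P [([279.7, 107.1], 0.7), ([225.8, 226.3], 0.36)] F [([280.4, 109.4], 0.69)]
spine P [([262.8, 148.8], 0.78)] F [([256.3, 122.3], 0.64)]
top [375.0472   0.     253.4046] [0.32   0.0026 1.0327] [ 0.2032 -0.0286 -0.9787]
holder P [([317.9, 268.1], 0.84), ([316.5, 195.1], 0.77), ([290.1, 241.8], 0.61)] F [([324.5, 270.0], 0.84), ([295.4, 240.4], 0.76), ([317.3, 187.3], 0.68)]
holder_grip P [([322.5, 185.7], 0.91), ([325.8, 272.2], 0.61), ([297.5, 237.1], 0.58)] F [([295.1, 238.9], 0.84), ([322.3, 271.1], 0.79), ([318.5, 188.1], 0.72)]
keyhole P [([327.4, 262.7], 0.75), ([300.5, 237.0], 0.64), ([308.5, 186.3], 0.6)] F [([294.6, 237.2], 0.78), ([318.0, 189.5], 0.71), ([324.0, 270.6], 0.58)]
slot_end P [([306.9, 236.6], 0.88), ([332.6, 264.2], 0.78), ([314.5, 185.2], 0.69)] F [([321.2, 190.8], 0.86), ([325.8, 270.7], 0.73), ([130.1, 178.0], 0.37)]
disc P [([127.9, 178.4], 0.39)] F []
spine P [] F [([122.3, 197.8], 0.93), ([383.0, 223.8], 0.74)]
```

View pics/side0.png

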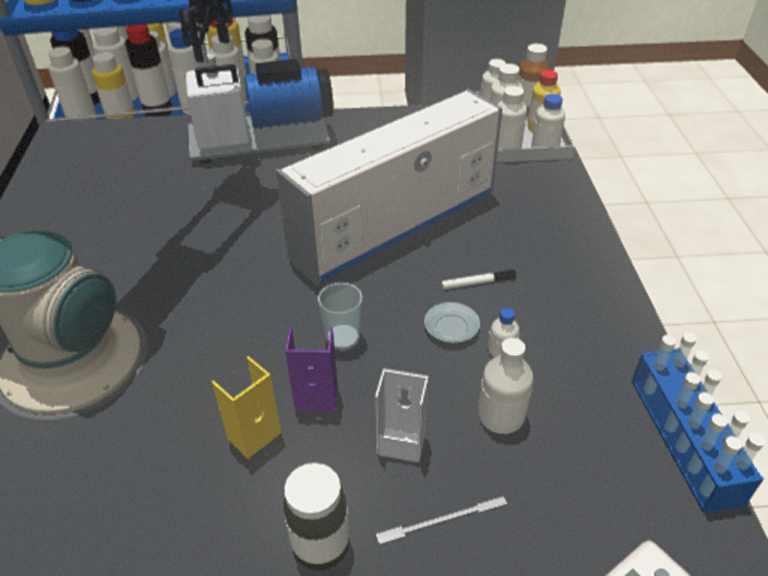

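View pics/top0.png

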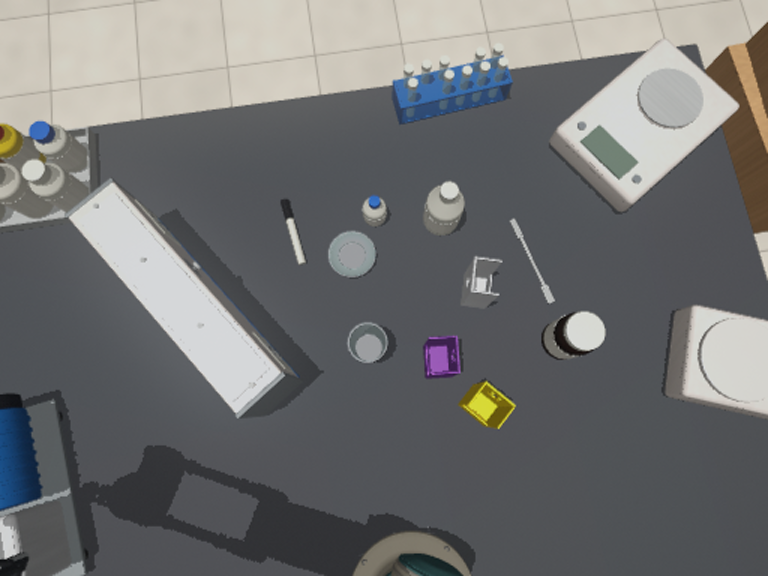

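The side view shows three holder-shaped things: aluminium at px (268,278), purple at (208,250) and yellow at (166,274). In the top view they are at (321,188), (295,238) and (325,270). I choose the aluminium one. The spine's front face, with the screw at about (281,107) in side, faces the camera.

```bash
python3 - <<'E'
from h import *
np.set_printoptions(precision=4,suppress=True)
a=get_image("side");b=get_image("top")
x,e=tri([ray(a,(266.9,294.2)),ray(b,(316.5,195.1))]);print("holder",x,e, onz(a,(266.9,294.2),0),onz(b,(316.5,195.1),0))
x,e=tri([ray(a,(267.1,263.4)),ray(b,(322.5,185.7))]);print("grip",x,e,onz(b,(322.5,185.7),.112))
x,e=tri([ray(a,(280.6,107.5)),ray(b,(127.9,178.4))]);print("disc",x,e,onz(a,(280.6,107.5),.15))
def crop(i,x,y,w,h,s): return cv2.resize(i["frame"][y:y+h,x:x+w,::-1],(400,300),interpolation=cv2.INTER_CUBIC)
cv2.imwrite("pics/c1.png",np.vstack([np.hstack([crop(b,296,166,48,36,8),crop(a,222,236,96,72,4)]),np.hstack([crop(a,262,90,40,30,10),crop(b,40,110,160,170,2)[:, :]])]))
E
```

```text
holder [ 0.4987 -0.1993  0.0083] [np.float64(0.002600181709084106), np.float64(0.0026001817090841785)] [ 0.5019 -0.1931  0.    ] [ 0.4975 -0.2012  0.    ]
grip [ 0.5005 -0.1985  0.1114] [np.float64(0.0005611694607761382), np.float64(0.0005611694607761476)] [ 0.4998 -0.1984  0.112 ]
disc [0.5782 0.2708 0.1566] [np.float64(5.488380296993087e-06), np.float64(5.488380297004265e-06)] [0.5795 0.2809 0.15  ]
```

View pics/c1.png

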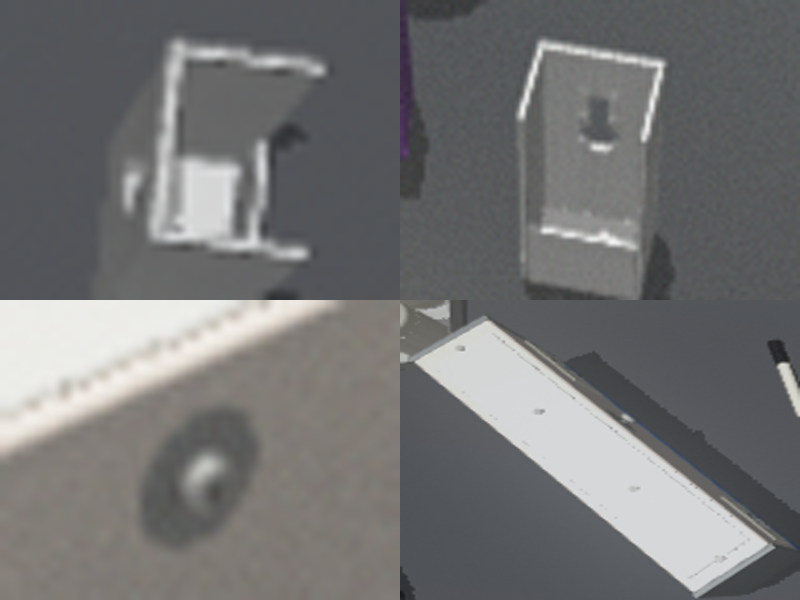

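The crop confirms the aluminium holder: its keyhole shows in the back plate and its open front faces the side camera (-y). The disc is at about side px (282,108), with the screw head slightly off its centre. Next I fit the edges.

```bash
cat > spine.py <<'E'
from h import *
def edge(im,P,Q,n=60,w=6):
    # sub-pixel strongest gradient along normals of segment PQ, robust line fit -> two points
    P,Q=np.array(P,float),np.array(Q,float);g=cv2.GaussianBlur(cv2.cvtColor(im["frame"],cv2.COLOR_RGB2GRAY).astype(np.float32),(0,0),.7)
    t=(Q-P)/np.linalg.norm(Q-P);nn=np.array([-t[1],t[0]]);k=np.arange(-w,w+.01,.25);pts=[]
    for f in np.linspace(.05,.95,n):
        c=P+f*(Q-P);xy=(c+k[:,None]*nn).astype(np.float32)
        v=cv2.remap(g,xy[None,:,0],xy[None,:,1],cv2.INTER_LINEAR)[0];d=np.abs(np.gradient(v));pts.append(xy[d.argmax()])
    vx,vy,x0,y0=cv2.fitLine(np.array(pts),cv2.DIST_HUBER,0,.01,.01).ravel()
    u=np.array([vx,vy]);u*=np.sign(u@t);o=np.array([x0,y0])
    r=np.abs((np.array(pts)-o)@np.array([-u[1],u[0]]))
    return o+u*((P-o)@u),o+u*((Q-o)@u),np.median(r)
E
python3 - <<'E'
from spine import *
np.set_printoptions(precision=4,suppress=True)
a=get_image("side");b=get_image("top")
f=lambda X,Y:(296+X/8.333-.4,166+Y/8.333-.4)
g=lambda X,Y:(222+X/4.167-.4,236+Y/4.167-.4)
for n,i,ps in(("top",b,[f(174,42),f(154,240),f(322,70),f(305,253)]),("side",a,[g(141,43),g(264,64),g(122,118),g(242,138)])):
    w=[onz(i,p,.13) for p in ps]; print(n,np.array(w)[:,:2].tolist())
    for j,k in((0,1),(0,2),(1,3)): 
        d=(w[k]-w[j])[:2]; print(j,k,np.degrees(np.arctan2(d[1],d[0])),np.linalg.norm(d))
for n,i,P,Q in(("top",b,(74.8,120.2),(189.2,249.4)),("side",a,(212,126.5),(330,70)),):
    p,q,r=edge(i,P,Q);A,B=onz(i,p,.19),onz(i,q,.19);d=(B-A)[:2];print(n,p,q,r,A,B,np.degrees(np.arctan2(d[1],d[0])),np.linalg.norm(d))
x=a["frame"][92:124,264:300]
print(cv2.cvtColor(x,cv2.COLOR_RGB2GRAY))
E
```

```text
top [[0.536237835445625, -0.186765784784629], [0.47780027071211806, -0.16996093151408256], [0.5212082906856337, -0.22878155988009816], [0.467368654016683, -0.21318276362202038]]
0 1 163.9563859640088 0.060805855519245895
0 2 -109.6827368342852 0.04462300497014549
1 3 -103.56888194285544 0.044462854132941626
side [[0.4806880038693315, -0.16814186973906864], [0.5367537177824746, -0.18539266435372181], [0.4689014208469273, -0.21161654903956495], [0.5218996161800574, -0.22716244658742035]]
0 1 -17.102547596081514 0.05865964704485829
0 2 -105.16903533202252 0.04504410371652465
1 3 -109.57632051850483 0.044332370140401145
top [ 74.6047 120.3729] [188.9855 249.5899] 0.029534664 [0.7301 0.3754 0.19  ] [0.3854 0.1392 0.19  ] -145.5899359565008 0.41788731004053636
side [212.3175 127.201 ] [331.4665  73.2379] 0.12883267 [0.4028 0.1516 0.19  ] [0.7278 0.3743 0.19  ] 34.424840268364186 0.3939712481316346
[[235 236 235 ... 131 123 129]
 [236 235 235 ... 126 125 126]
 [235 236 235 ... 120 130 127]
 ...
 [121 128 124 ... 120 119 121]
 [127 125 127 ... 120 121 124]
 [125 127 125 ... 119 120 121]]
```

Holder centre is about (0.501,-0.199), with its back heading 73°. The spine face line is at 34.4° and agrees in both views. I'll set out above the holder.

apply_moves:
  deltas: [85, 0, 0, -20, 0, 85, -24, -26, -32, 4, 85, -48, -52, -32, 8, 85, -72, -78, -32, 12, 85, -96, -104, -32, 16, 85, -120, -130, -32, 20, 85, -144, -156, -32, 24, 85, -168, -182, -32, 28, 85, -192, -208, -32, 32, 85, -216, -234, -32, 36, 85, -240, -260, -32, 40, 85, -264, -286, -32, 44]
  squeeze: 40

```text
clock: 3.0
position: [0.352, 0.17, 0.2604]
ee_rot: [0.0, 0.543, 0.84, 0.0]
contact_force: [0.5, 0.2, 0.2]
width: 0.0851
gripper_force: 0.0
```

```bash
cat >> h.py <<'E'
def go(x,y,z,yaw_y):
    "deltas (mm,deg) from measured pose to TCP xyz with tool y heading yaw_y (mod 180 handled by caller)"
    s=get_state();M=rot(s["ee_rot"]);d=M.T@(np.array([x,y,z])-s["position"])*1000
    h=np.degrees(np.arctan2(M[1,1],M[0,1]));t=-((yaw_y-h+180)%360-180)
    print("clock",round(s["clock"],2),"pos",np.round(s["position"],4),"yh",round(h,2),"delta",np.round(d,1),"turn",round(t,2),"F",np.round(s["contact_force"],2),"w",round(s["width"],4),"gf",round(s["gripper_force"],1),"tilt",np.round(M[:2,2],4))
E
python3 - <<'E'
from h import *
go(.5013,-.1989,.26,-17)
a=get_image("side");g=cv2.GaussianBlur(cv2.cvtColor(a["frame"],cv2.COLOR_RGB2GRAY),(0,0),.6)
m=np.zeros_like(g);m[96:122,270:294]=(g[96:122,270:294]<105)
for r in range(96,122):print(''.join('%4d'%v for v in g[r,270:294]))
n,l,st,c=cv2.connectedComponentsWithStats(m);print(st,c)
E
```

```text
clock 3.0 pos [0.352  0.17   0.2604] yh 24.24 delta [-397.7  -15.3    0.4] turn 41.24 F [0.52 0.21 0.2 ] w 0.0851 gf 0.0 tilt [0.0011 0.0004]
 233 227 222 218 214 225 228 227 225 217 203 183 165 146 134 129 128 127 127 126 125 126 127 127
 221 217 215 226 228 229 224 213 198 180 160 142 133 129 127 126 126 128 126 125 125 126 125 126
 213 226 228 229 222 210 193 175 156 140 133 128 127 127 128 128 127 126 126 125 126 126 125 125
 226 228 220 208 190 169 148 137 132 129 128 126 125 124 125 125 125 126 125 125 127 127 125 125
 217 206 187 165 145 135 128 126 126 128 126 121 118 116 115 115 120 126 126 126 127 126 126 126
 181 163 146 134 128 125 124 125 126 125 118 107 103 101  99 101 109 121 126 127 126 126 126 125
 142 133 129 127 125 126 127 126 124 118 107  97  93  93  94  94 100 116 125 125 124 125 126 125
 128 127 126 127 125 126 127 126 119 106  98  93  91  92  93  92  96 109 122 124 123 124 125 123
 126 127 127 127 125 125 125 120 107  97  92  95 100  99  95  92  94 104 120 124 123 123 123 123
 127 128 126 126 127 127 122 111  99  93  96 113 134 127 108  95  92 102 118 124 123 
[... 999 characters left out ...]
122 122 123 124 123 122 122 121 122 123 123 121 121 121 120 121 122 122 121 122
 123 122 122 123 124 124 124 124 122 122 122 122 122 123 123 121 122 124 123 121 120 121 122 123
 123 124 124 124 124 123 122 121 121 122 122 123 122 121 121 121 122 123 122 121 120 121 122 122
 123 123 124 124 122 122 122 122 122 121 121 123 123 122 123 122 121 122 122 121 121 122 121 121
 124 123 122 123 124 124 122 121 121 120 121 122 123 123 124 123 121 122 122 120 120 121 122 121
 123 124 122 121 122 124 122 120 120 121 122 122 122 122 123 123 122 123 123 122 120 122 123 121
[[     0      0    512    384 196518]
 [   276    101     12     14     90]] [[255.488225   191.53846467]
 [281.21111111 107.51111111]]
```

apply_moves:
  deltas: [85, -30, -1, 0, 4, 85, -65, -3, 0, 8, 85, -100, -4, 0, 12, 85, -135, -5, 0, 16, 85, -170, -7, 0, 20, 85, -205, -8, 0, 24, 85, -240, -9, 0, 28, 85, -275, -11, 0, 32, 85, -310, -12, 0, 36, 85, -345, -13, 0, 40, 85, -375, -14, 0, 41, 85, -398, -15, 0, 41]

```text
clock: 4.05
position: [0.5037, -0.1995, 0.2598]
ee_rot: [0.0, 0.802, 0.597, -0.0]
contact_force: [-0.6, -0.0, 0.4]
width: 0.0852
gripper_force: 0.0
```

```bash
cat > disc.py <<'E'
from h import *
# face plane: n points into the spine
TH=np.radians(34.415);t=np.array([np.cos(TH),np.sin(TH),0]);n=np.array([-t[1],t[0],0]);c0=-.1027
def onface(im,p,out=0.):
    o,d=ray(im,p);return o+d*((c0-out-o@n)/(d@n))
E
python3 - <<'E'
from disc import *
np.set_printoptions(precision=4,suppress=True)
go(.5013,-.1989,.11,-17)
a=get_image("side");b=get_image("top")
g=cv2.GaussianBlur(cv2.cvtColor(a["frame"],cv2.COLOR_RGB2GRAY),(0,0),.6)
G=cv2.resize(g[96:120,268:296],None,fx=8,fy=8,interpolation=cv2.INTER_CUBIC)
m=(G<108).astype(np.uint8);cs,_=cv2.findContours(m,cv2.RETR_EXTERNAL,cv2.CHAIN_APPROX_NONE);c=max(cs,key=cv2.contourArea)
el=cv2.fitEllipse(c);p=(np.array(el[0])+.5)/8-.5+[268,96];D=onface(a,p)
print("ellipse",p,np.array(el[1])/8,"disc",D,"t",D@t,"top px of it",proj(b,D),proj(b,D-.011*n))
for q in ((282,106.5),(282.3,107.3)):
    H=onface(a,q,.011);print("head px",q,H,"dy,dz mm",((H-D)@t)*1000*1,(H-D)[2]*1000)
# overlay
S=20;x0,y0=268,94;A=cv2.resize(a["frame"][y0:y0+28,x0:x0+28,::-1],None,fx=S,fy=S,interpolation=cv2.INTER_CUBIC)[:, :]
x1,y1=112,160;B=cv2.resize(b["frame"][y1:y1+28,x1:x1+28,::-1],None,fx=10,fy=10,interpolation=cv2.INTER_CUBIC)
def circ(I,im,x,y,s,C,r,col):
    P=[((proj(im,C+r*(np.cos(u)*t+np.sin(u)*np.array([0,0,1])))-[x,y]+.5)*s).astype(int) for u in np.linspace(0,6.283,40)]
    cv2.polylines(I,[np.array(P)],True,col,1)
circ(A,a,x0,y0,S,D,.02,(0,255,0));circ(A,a,x0,y0,S,D-.011*n,.008,(0,0,255));circ(A,a,x0,y0,S,D-.005*n,.008,(255,0,0))
circ(B,b,x1,y1,10,D,.02,(0,255,0));circ(B,b,x1,y1,10,D-.011*n,.008,(0,0,255))
B=cv2.copyMakeBorder(B,0,A.shape[0]-B.shape[0],0,0,cv2.BORDER_CONSTANT)
A=np.hstack([A,B]);A=A[:, :800];cv2.imwrite("pics/d1.png",A);print(A.shape)
E
```

```text
clock 4.05 pos [ 0.5037 -0.1995  0.2598] yh -16.7 delta [  0.   -2.6 149.8] turn 0.3 F [-0.64 -0.02  0.45] w 0.0852 gf 0.0 tilt [ 0.0005 -0.0007]
ellipse [283.1308 106.531 ] [26.0832 28.1302] disc [0.5855 0.2767 0.1554] t 0.6394134710695704 top px of it [125.416  175.9629] [128.964  172.9533]
head px (282, 106.5) [0.5803 0.2598 0.1667] dy,dz mm -13.856990690961156 11.34155019346772
head px (282.3, 107.3) [0.5813 0.2604 0.1638] dy,dz mm -12.726604732701528 8.46698457042927
(560, 800, 3)
```

View pics/d1.png

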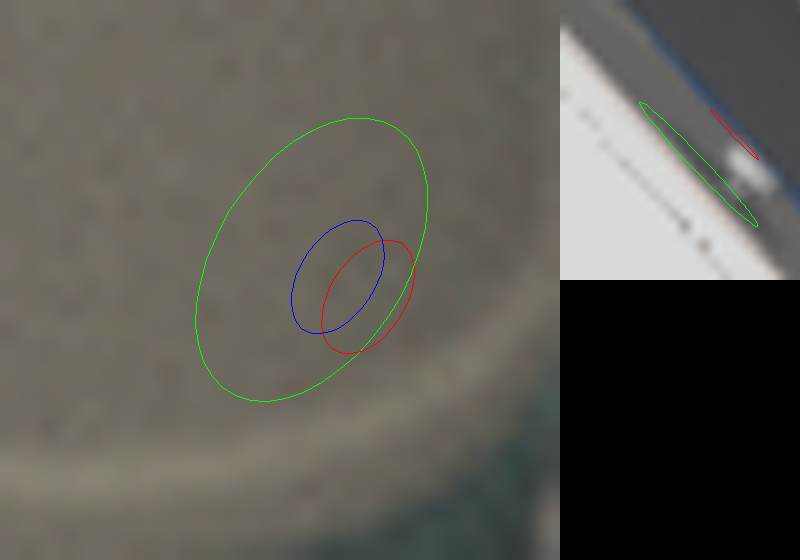

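The arm hides the screw in that side picture (brown arm link in the way), so I'll use the earlier saved crop for the screw. Now I descend and grasp.

apply_moves:
  deltas: [85, 0, -2.6, 25, 0, 85, 0, -2.6, 55, 0, 85, 0, -2.6, 85, 0, 85, 0, -2.6, 115, 0, 85, 0, -2.6, 140, 0, 85, 0, -2.6, 150, 0, 85, 0, -2.6, 150, 0, 50, 0, -2.6, 150, 0, 50, 0, -2.6, 150, 0, 50, 0, -2.6, 150, 0, 50, 0, -2.6, 150, 0, 50, 0, -2.6, 150, 0]
  squeeze: 40

```text
clock: 5.15
position: [0.502, -0.197, 0.1123]
ee_rot: [0.002, 0.802, 0.598, 0.001]
contact_force: [1.0, 0.4, 7.1]
width: 0.059
gripper_force: 44.1
```

```bash
python3 - <<'E'
from disc import *
np.set_printoptions(precision=4,suppress=True)
go(.5013,-.1989,.24,-17)
a=get_image("side");b=get_image("top")
C=cv2.imread("pics/c1.png")[300:600,0:400]
G=cv2.GaussianBlur(cv2.cvtColor(C,cv2.COLOR_BGR2GRAY),(0,0),5)
m=(G<108).astype(np.uint8);m[:,:100]=0;m[:,300:]=0
cs,_=cv2.findContours(m,cv2.RETR_EXTERNAL,cv2.CHAIN_APPROX_NONE);c=max(cs,key=cv2.contourArea)
el=cv2.fitEllipse(c);p=(np.array(el[0])+.5)/10-.5+[262,90];D=onface(a,p)
print("ellipse",p,np.array(el[1])/10,"disc",D,"t",D@t,"top px",proj(b,D),proj(b,D-.011*n))
S=10;A=cv2.resize(C,None,fx=2,fy=2,interpolation=cv2.INTER_CUBIC)[120:600,200:600]
x0,y0=262+10,90+6
x1,y1=115,165;B=cv2.resize(b["frame"][y1:y1+24,x1:x1+20,::-1],None,fx=20,fy=20,interpolation=cv2.INTER_CUBIC)
def circ(I,im,x,y,s,Q,r,col):
    P=[((proj(im,Q+r*(np.cos(u)*t+np.sin(u)*np.array([0,0,1])))-[x,y]+.5)*s).astype(int) for u in np.linspace(0,6.283,40)]
    cv2.polylines(I,[np.array(P)],True,col,1)
for I,im,x,y in((A,a,x0,y0),(B,b,x1,y1)):
    circ(I,im,x,y,20,D,.02,(0,255,0));circ(I,im,x,y,20,D-.011*n,.008,(0,0,255));circ(I,im,x,y,20,D-.005*n,.008,(255,0,0))
cv2.imwrite("pics/d2.png",np.hstack([A,B]))
E
```

```text
clock 5.15 pos [ 0.502  -0.197   0.1123] yh -16.59 delta [  -2.1    0.6 -127.7] turn 0.41 F [1.   0.35 7.1 ] w 0.059 gf 44.1 tilt [ 0.0047 -0.0021]
ellipse [281.3636 107.3143] [ 9.4339 15.4591] disc [0.5805 0.2732 0.1555] t 0.6333252679708535 top px [126.988 177.744] [130.5375 174.7278]
```

View pics/d2.png

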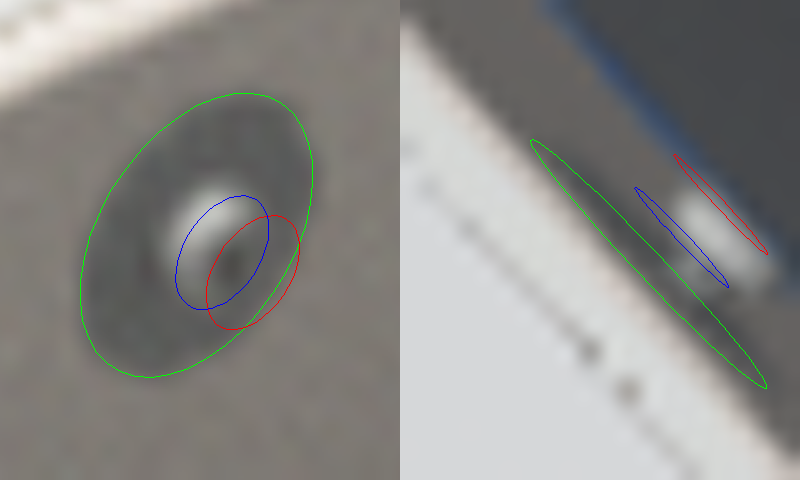

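The green ellipse (model disc) matches the visible disc. The head's bright rim at side px about (282,106) lies up and left of the model drawn for a centred screw, so the screw is off-centre. I'll lift the holder and quantify that.

apply_moves:
  deltas: [50, 0, 0, -6, 0, 50, 0, 0, -20, 0, 50, 0, 0, -38, 0, 50, 0, 0, -58, 0, 50, 0, 0, -78, 0, 50, 0, 0, -98, 0, 50, 0, 0, -115, 0, 50, 0, 0, -125, 0, 50, 0, 0, -130, 0, 50, 0, 0, -130, 0]

```text
clock: 6.08
position: [0.5003, -0.1964, 0.2409]
ee_rot: [0.001, 0.802, 0.598, 0.0]
contact_force: [0.3, -0.5, -3.4]
width: 0.0588
gripper_force: 43.8
```

```bash
python3 - <<'E'
from disc import *
np.set_printoptions(precision=3,suppress=True)
a=get_image("side");b=get_image("top")
D=np.array([0.5805,0.2732,0.1555]);z=np.array([0,0,1.])
for im in(a,b):
    F=D-.011*n;print("per mm t",proj(im,F+.001*t)-proj(im,F),"z",proj(im,F+.001*z)-proj(im,F),"out",proj(im,F-.001*n)-proj(im,F))
J=np.array([proj(a,D+.001*t)-proj(a,D),proj(a,D+.001*z)-proj(a,D)]).T
for s in((-18,-7),(-10,-18),(-14,-13)):print(s,"-> t,z mm",np.linalg.solve(J,np.array(s)/20))
# target TCP hovering 90 mm out from screw, keyhole at screw height
for dt,dz,out in((-2.,1.,.09),(-2.,1.,.05)):
    Q=D+t*dt/1000+z*dz/1000-n*(out+.023);print("holder axis",Q, "TCP z",Q[2]-.069+.110)
Q=D-.002*t-n*.113;go(Q[0],Q[1],.24,34.415)
s=get_state();h=s["position"]
# holder top corners expected in hand
M=rot(s["ee_rot"]);
print("beaker",[onz(b,(245,228),.09)])
ang=np.radians(73.2);X=np.array([np.cos(ang),np.sin(ang),0]);Y=np.array([-X[1],X[0],0])
for im in(a,b):print([np.round(proj(im,h+[0,0,.02]+X*i*.023+Y*j*.03),1).tolist() for i,j in((1,1),(1,-1),(-1,1),(-1,-1))])
save(a,"h1.png",(170,110,370,260),4)
E
```

```text
per mm t [ 0.292 -0.137] z [ 0.013 -0.329] out [0.254 0.167]
per mm t [-0.262 -0.294] z [-0.134 -0.103] out [ 0.322 -0.274]
(-18, -7) -> t,z mm [-3.182  2.386]
(-10, -18) -> t,z mm [-1.85   3.511]
(-14, -13) -> t,z mm [-2.519  3.026]
holder axis [0.643 0.179 0.157] TCP z 0.1975
holder axis [0.62  0.212 0.157] TCP z 0.1975
clock 6.18 pos [ 0.499 -0.196  0.239] yh -16.59 delta [400.1  30.2  -0.7] turn -51.0 F [ 0.    0.23 -1.59] w 0.0587 gf 43.8 tilt [-0.002  0.001]
beaker [array([0.426, 0.01 , 0.09 ])]
[[252.8, 197.5], [286.2, 202.5], [246.7, 215.9], [281.5, 221.3]]
[[321.5, 182.9], [324.5, 155.9], [343.1, 185.9], [345.8, 158.9]]
```

View pics/h1.png

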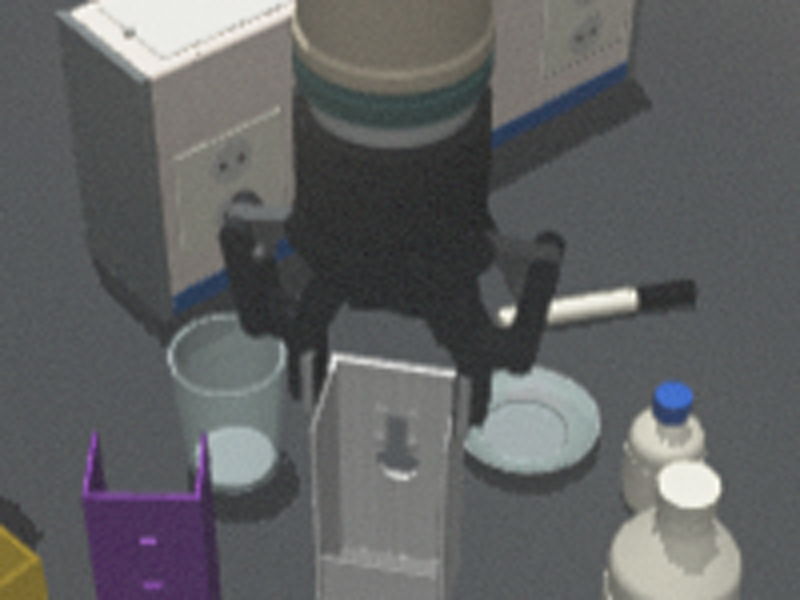

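The holder hangs square in the jaws; its top-back corners are at side px (252.5,198.7) and (284,203.7). I'll lift further to clear the tall bottle, then move in front of the spine.

apply_moves:
  deltas: [50, 0, 0, -8, 0, 50, 0, 0, -22, 0, 50, 2, 0, -36, -1, 50, 12, 1, -45, -3, 50, 30, 2, -45, -6, 50, 53, 4, -45, -9, 50, 78, 6, -45, -12, 50, 103, 8, -45, -15, 50, 128, 10, -45, -18, 50, 153, 11, -45, -21, 50, 178, 13, -45, -24, 50, 200, 15, -45, -27]

```text
clock: 7.18
position: [0.5717, -0.0064, 0.2847]
ee_rot: [-0.001, 0.638, 0.77, 0.0]
contact_force: [0.7, 0.6, -2.5]
width: 0.0591
gripper_force: 43.8
```

```bash
python3 - <<'E'
from disc import *
D=np.array([0.5805,0.2732,0.1555]);Q=D-.0025*t-n*.113;go(Q[0],Q[1],.20+.005,34.415)
E
```

```text
clock 7.18 pos [ 0.5717 -0.0064  0.2847] yh 10.67 delta [168.6 103.7  79.8] turn -23.74 F [ 0.68  0.61 -2.5 ] w 0.0591 gf 43.8 tilt [-0.0011  0.0012]
```

apply_moves:
  deltas: [50, 14, 9, 0, -2, 50, 34, 21, 0, -5, 50, 55, 34, 8, -8, 50, 76, 47, 16, -11, 50, 97, 60, 28, -14, 50, 118, 73, 42, -17, 50, 137, 85, 56, -20, 50, 152, 94, 68, -22, 50, 162, 100, 77, -23.5, 50, 167, 103, 82, -23.7, 50, 168.6, 103.7, 83, -23.7, 50, 168.6, 103.7, 83, -23.7]

```text
clock: 8.18
position: [0.643, 0.1754, 0.2019]
ee_rot: [-0.0, 0.469, 0.883, -0.0]
contact_force: [-0.3, -1.2, -1.8]
width: 0.059
gripper_force: 43.8
```

```bash
python3 - <<'E'
from disc import *
D=np.array([0.5805,0.2732,0.1555]);z=np.array([0,0,1.])
Q=D-.0025*t-n*.113;go(Q[0],Q[1],.2013,34.415)
a=get_image("side");b=get_image("top");s=get_state();h=s["position"];M=rot(s["ee_rot"])
X=n;Y=-t  # holder x into spine; y = z cross x
Y=np.cross(z,X)
pts={"tb+":(.023,.03,.0177),"tb-":(.023,-.03,.0177),"tf+":(-.023,.03,.0177),"tf-":(-.023,-.03,.0177),"hole":(.023,0,-.0433),"slot":(.023,0,-.0163)}
for nm,im,S,bx in(("side",a,6,(None)),("top",b,6,None)):
    c=proj(im,h).astype(int);x0,y0=c[0]-33,c[1]-50
    I=cv2.resize(im["frame"][y0:y0+100,x0:x0+66,::-1],None,fx=S,fy=S,interpolation=cv2.INTER_CUBIC)
    for k,v in pts.items():
        p=proj(im,h+X*v[0]+Y*v[1]+z*v[2]);print(nm,k,np.round(p,1),np.round((p-[x0,y0]+.5)*S))
        cv2.circle(I,tuple(((p-[x0,y0]+.5)*S).astype(int)),2,(0,0,255),-1)
    if nm=="side": L=I
print(place_of("keyhole",a)[:2],place_of("slot_end",a)[:2])
cv2.imwrite("pics/k1.png",np.hstack([L,I]))
E
```

```text
clock 8.18 pos [0.643  0.1754 0.2019] yh 34.1 delta [3.  1.2 0.6] turn -0.32 F [-0.27 -1.23 -1.84] w 0.059 gf 43.8 tilt [-0.0008 -0.0006]
side tb+ [297.3 105.9] [113. 272.]
side tb- [315.7  97.1] [223. 220.]
side tf+ [310.7 114.4] [193. 323.]
side tf- [329.3 105.3] [305. 269.]
side hole [305.  122.6] [159. 373.]
side slot [305.7 113.5] [163. 318.]
top tb+ [159.1 154. ] [196. 387.]
top tb- [142.3 135.6] [ 95. 276.]
top tf+ [174.6 140.8] [289. 308.]
top tf- [157.7 122.6] [187. 199.]
top hole [157.4 152.9] [186. 381.]
top slot [154.5 149.4] [168. 360.]
[{'point': [307.3, 120.9], 'score': 0.97}, {'point': [207.3, 254.8], 'score': 0.87}] [{'point': [170.4, 269.9], 'score': 0.97}, {'point': [307.1, 112.2], 'score': 0.61}]
```

View pics/k1.png

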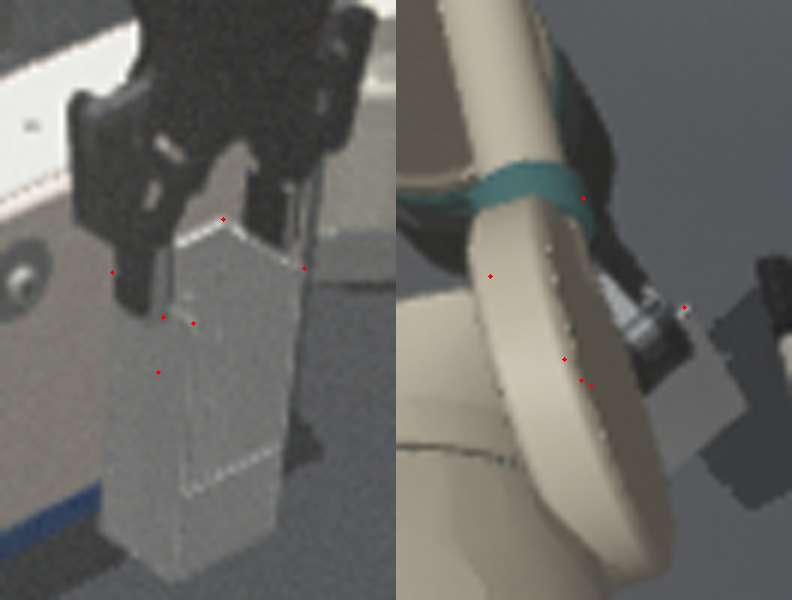

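The side view shows the holder in hand matching the predicted corners to about 1 px. The head is visible at the left, at crop (20,283). Next I fit the holder's silhouette to refine its pose in the same camera.

```bash
cat > fit.py <<'E'
from disc import *
from spine import edge
from scipy.optimize import least_squares
Z=np.array([0,0,1.])
def corners(o,yaw,v):
    X=np.array([np.cos(yaw),np.sin(yaw),0]);Y=np.cross(Z,X);return o+X*v[0]+Y*v[1]+Z*v[2]
L=[((.023,.03,.012),(.023,.03,.07)),((-.023,.03,.003),(-.023,.03,.1)),((-.023,-.03,.01),(-.023,-.03,.1)),
   ((.023,.03,0),(-.023,.03,0)),((-.023,.03,0),(-.023,-.03,0))]
def fit(im,o0,yaw0,w=4):
    obs=[]
    for A,B in L:
        p,q,r=edge(im,proj(im,corners(o0,yaw0,A)),proj(im,corners(o0,yaw0,B)),40,w);obs.append((p,q,r))
    def res(x):
        e=[]
        for (A,B),(p,q,r) in zip(L,obs):
            u=(q-p)/np.linalg.norm(q-p);m=np.array([-u[1],u[0]])
            e+=[(proj(im,corners(o0+x[:3]/1000,yaw0+x[3]*np.pi/180,V))-p)@m for V in(A,B)]
        return np.array(e+[x[3]*.3])
    s=least_squares(res,np.zeros(4),loss="soft_l1",f_scale=.5);return s.x,res(s.x),res(np.zeros(4)),[o[2] for o in obs]
E
python3 - <<'E'
from fit import *
np.set_printoptions(precision=2,suppress=True)
a=get_image("side");s=get_state();h=s["position"]
go(*(np.array([.5805,.2732,.2013])-.002*t-n*.113*1)[:2],.2017,34.415)
o=h-[0,0,.1123];x,r,r0,q=fit(a,o,np.radians(34.1+90))
print("dxyz,yaw",x,"t,n,z",x[:3]@t,x[:3]@n,x[2]);print(r0);print(r);print(q)
E
```

```text
clock 8.43 pos [0.64 0.17 0.2 ] yh 34.04 delta [3.8 1.7 1.5] turn -0.37 F [ 0.13 -0.95 -3.15] w 0.0589 gf 43.8 tilt [0. 0.]
dxyz,yaw [ 3.5   8.91 -6.15  0.78] t,n,z 7.919537870145799 5.369202302893519 -6.154831469210579
[-0.42 -0.78 -1.63 -0.97 -0.42 -0.19  0.79  0.76 -0.01 -0.05  0.  ]
[ 0.37  0.04 -0.77 -0.06  0.02  0.27  0.16 -0.06  0.08 -0.2   0.23]
[np.float32(0.31233826), np.float32(0.528657), np.float32(0.19995388), np.float32(0.21822052), np.float32(0.042411804)]
```

```bash
sed -i 's/return np.array(e+\[x\[3\]\*.3\])/return np.array(e+[x[3]*.6]+list(x[:3]*.15))/' fit.py
python3 - <<'E'
from fit import *
np.set_printoptions(precision=2,suppress=True)
a=get_image("side");s=get_state();h=s["position"]
go(*(np.array([.5805,.2732,.2013])-.002*t-n*.113*1)[:2],.2017,34.415)
o=h-[0,0,.1123];x,r,r0,q=fit(a,o,np.radians(34.1+90))
print("dxyz,yaw",x,"t,n,z",x[:3]@t,x[:3]@n,x[2]);print(r)
c=o+[0,0,.069];print("px shift of hole",proj(a,c+x[:3]/1000)-proj(a,c))
E
```

```text
clock 8.48 pos [0.64 0.17 0.2 ] yh 34.05 delta [3.7 1.7 1.4] turn -0.37 F [-0.17 -0.4  -2.22] w 0.0588 gf 43.8 tilt [0. 0.]
dxyz,yaw [1.93 0.66 0.62 0.55] t,n,z 1.9641837635985728 -0.5473479266586627 0.6240729915670447
[ 0.07 -0.06 -0.74 -0.33  0.35  0.45  0.06 -0.02  0.15 -0.15  0.33  0.29
  0.1   0.09]
px shift of hole [ 0.76 -0.41]
```

```bash
python3 - <<'E'
from disc import *
D=np.array([0.5805,0.2732,0.1555]);Q=D-.0038*t-n*(.043);go(Q[0],Q[1],.2007,34.415)
s=get_state();print(s["position"],(s["position"]-D)@t,(s["position"]-D)@n)
E
```

```text
clock 8.48 pos [0.6434 0.1749 0.2031] yh 34.05 delta [73.6 -0.6  2.3] turn -0.37 F [-0.17 -0.4  -2.22] w 0.0588 gf 43.8 tilt [0.0014 0.0001]
[0.64338525 0.17489449 0.20309183] -0.0036824406159163435 -0.11664033701862606
```

apply_moves:
  deltas: [50, 8, 0, 1, 0, 50, 20, 0, 1.5, -0.4, 50, 34, -0.5, 2, -0.4, 50, 48, -0.6, 2, -0.4, 50, 60, -0.6, 2, -0.4, 50, 68, -0.6, 2, -0.4, 50, 72, -0.6, 2, -0.4, 50, 73.5, -0.6, 2, -0.4, 50, 73.5, -0.6, 2, -0.4, 50, 73.5, -0.6, 2, -0.4]

```text
clock: 9.32
position: [0.6018, 0.236, 0.2002]
ee_rot: [0.0, 0.466, 0.885, -0.0]
contact_force: [-0.2, 0.2, -1.9]
width: 0.0587
gripper_force: 43.8
```

```bash
cat > st.py <<'E'
from fit import *
np.set_printoptions(precision=2,suppress=True)
D=np.array([0.5805,0.2732,0.1555])
ps=[];fs=[];ms=[]
for i in range(5):
    a=get_image("side");s=get_state();ps.append(s["position"]);fs.append(s["contact_force"]);ms.append(s["moment"])
p=np.mean(ps,0);f=np.mean(fs,0);m=np.mean(ms,0);d=(p-D)*1000
M=rot(s["ee_rot"]);yh=np.degrees(np.arctan2(M[1,1],M[0,1]))
print("clock",s["clock"],"rel D: t %.2f n %.2f | TCPz %.2f sd %s"%(d@t,d@n,p[2]*1000,np.std(ps,0)*1000),"F t %.2f n %.2f z %.2f"%(f@t,f@n,f[2]),"M t %.2f n %.2f z %.2f"%(m@t,m@n,m[2]),"yh %.2f"%yh,"tilt",M[:2,2]@t[:2],M[:2,2]@n[:2],"w",s["width"])
E
python3 - <<'E'
exec(open('st.py').read())
x,r,r0,q=fit(a,p-[0,0,.1123],np.radians(yh+90));c=p-[0,0,.0433]
print("fit",x,"t,n,z",x[:3]@t,x[:3]@n,x[2],"px",proj(a,c+x[:3]/1000)-proj(a,c));print(r)
save(a,"k2.png",(255,60,345,155),6)
E
```

```text
clock 9.5667 rel D: t -3.59 n -42.98 | TCPz 200.07 sd [0.05 0.05 0.03] F t 0.07 n -0.08 z -1.77 M t -0.01 n -0.01 z 0.02 yh 34.47 tilt -2.7571047117349303e-05 -4.593423220223095e-05 w 0.05883618591667594
fit [ 2.66  0.94  0.71 -0.09] t,n,z 2.7267504634692266 -0.7233761518858566 0.7115103417098475 px [ 1.  -0.5]
[-0.2  -0.46 -0.74  0.32  0.09  0.39  0.7  -2.79 -0.03  0.19 -0.05  0.4
  0.14  0.11]
```

View pics/k2.png

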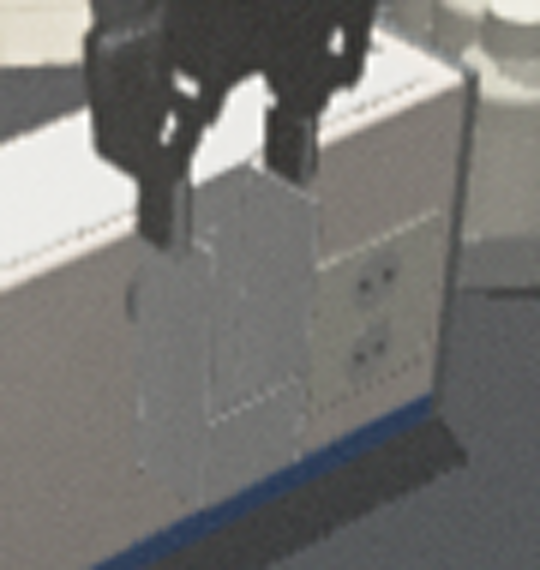

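Side view shows the holder about 20 mm off the face with the disc's edge just left of it. I'll approach slowly and watch the force.

apply_moves:
  deltas: [50, 2, 0, 0, 0, 50, 4, 0, 0, 0, 50, 5, 0, 0, 0, 50, 6, 0, 0, 0, 50, 7, 0, 0, 0, 50, 7, 0, 0, 0]

```text
clock: 10.07
position: [0.5973, 0.2422, 0.2001]
ee_rot: [-0.0, 0.465, 0.885, 0.0]
contact_force: [0.6, -0.0, -2.0]
width: 0.0591
gripper_force: 43.8
```

apply_moves:
  deltas: [50, 0.5, 0, 0, 0, 50, 1, 0, 0, 0, 50, 1, 0, 0, 0]

```text
clock: 10.32
position: [0.5968, 0.2429, 0.2001]
ee_rot: [-0.0, 0.465, 0.885, 0.0]
contact_force: [0.4, 0.9, -1.6]
width: 0.0586
gripper_force: 43.8
```

apply_moves:
  deltas: [50, 0.5, 0, 0, 0, 50, 1, 0, 0, 0, 50, 1, 0, 0, 0]

```text
clock: 10.57
position: [0.5963, 0.2437, 0.2001]
ee_rot: [-0.0, 0.465, 0.885, 0.0]
contact_force: [-0.2, -0.7, -1.7]
width: 0.0586
gripper_force: 43.8
```

```bash
python3 st.py
```

```text
clock 10.8167 rel D: t -3.63 n -33.37 | TCPz 200.11 sd [0.02 0.03 0.02] F t 0.12 n -0.30 z -1.97 M t 0.01 n 0.00 z 0.02 yh 34.51 tilt 7.349172207475122e-05 5.626323044950931e-05 w 0.05890557891089137
```

apply_moves:
  deltas: [50, 0.5, 0, 0, 0, 50, 1, 0, 0, 0, 50, 1, 0, 0, 0]

```text
clock: 11.07
position: [0.5957, 0.2446, 0.2001]
ee_rot: [-0.0, 0.465, 0.885, 0.0]
contact_force: [0.6, 0.8, -2.2]
width: 0.0585
gripper_force: 43.8
```

apply_moves:
  deltas: [50, 0.5, 0, 0, 0, 50, 1, 0, 0, 0, 50, 1, 0, 0, 0]

```text
clock: 11.32
position: [0.5952, 0.2454, 0.2001]
ee_rot: [-0.0, 0.465, 0.885, 0.0]
contact_force: [-0.1, -0.5, -2.0]
width: 0.0589
gripper_force: 43.8
```

apply_moves:
  deltas: [50, 0.5, 0, 0, 0, 50, 1, 0, 0, 0, 50, 1, 0, 0, 0]

```text
clock: 11.57
position: [0.5946, 0.2462, 0.2001]
ee_rot: [-0.0, 0.466, 0.885, 0.0]
contact_force: [0.6, -0.4, -1.9]
width: 0.0589
gripper_force: 43.8
```

```bash
python3 st.py
```

```text
clock 11.8167 rel D: t -3.63 n -30.35 | TCPz 200.13 sd [0.02 0.02 0.01] F t 0.21 n 0.10 z -2.04 M t -0.02 n -0.00 z 0.00 yh 34.51 tilt 0.00012252934068925084 9.045675592674224e-06 w 0.05889201015487228
```

apply_moves:
  deltas: [50, 0.5, 0, 0, 0, 50, 1, 0, 0, 0, 50, 1, 0, 0, 0]

```text
clock: 12.07
position: [0.594, 0.247, 0.2001]
ee_rot: [-0.0, 0.466, 0.885, 0.0]
contact_force: [-0.2, 0.5, -1.6]
width: 0.059
gripper_force: 43.8
```

apply_moves:
  deltas: [50, 0.5, 0, 0, 0, 50, 1, 0, 0, 0, 50, 1, 0, 0, 0]

```text
clock: 12.32
position: [0.5935, 0.2479, 0.2001]
ee_rot: [-0.0, 0.465, 0.885, 0.0]
contact_force: [0.1, 1.0, -2.8]
width: 0.0588
gripper_force: 43.8
```

apply_moves:
  deltas: [50, 0.5, 0, 0, 0, 50, 1, 0, 0, 0, 50, 1, 0, 0, 0]

```text
clock: 12.57
position: [0.5929, 0.2487, 0.2001]
ee_rot: [-0.0, 0.465, 0.885, 0.0]
contact_force: [-0.1, 0.5, -2.0]
width: 0.0584
gripper_force: 43.8
```

```bash
python3 st.py
```

```text
clock 12.8167 rel D: t -3.64 n -27.35 | TCPz 200.12 sd [0.02 0.02 0.02] F t 0.24 n 0.02 z -1.99 M t 0.01 n -0.00 z -0.02 yh 34.51 tilt 3.209740104822324e-05 1.7882766827857637e-05 w 0.058915854279407605
```

No contact although the plate is already past the head's front, so the head is inside the hole. Continuing until the plate is flush.

apply_moves:
  deltas: [50, 0.5, 0, 0, 0, 50, 1, 0, 0, 0, 50, 1.5, 0, 0, 0, 50, 1.5, 0, 0, 0]

```text
clock: 13.15
position: [0.592, 0.2499, 0.2001]
ee_rot: [-0.0, 0.465, 0.885, 0.0]
contact_force: [-0.8, 0.3, -2.4]
width: 0.0588
gripper_force: 43.8
```

apply_moves:
  deltas: [50, 0.5, 0, 0, 0, 50, 1, 0, 0, 0, 50, 1, 0, 0, 0]

```text
clock: 13.4
position: [0.5915, 0.2507, 0.2001]
ee_rot: [-0.0, 0.465, 0.885, 0.0]
contact_force: [-0.2, 0.1, -2.9]
width: 0.0589
gripper_force: 43.8
```

apply_moves:
  deltas: [50, 0.5, 0, 0, 0, 50, 1, 0, 0, 0, 50, 1, 0, 0, 0]

```text
clock: 13.65
position: [0.5909, 0.2516, 0.2001]
ee_rot: [-0.0, 0.465, 0.885, 0.0]
contact_force: [0.9, -0.6, -2.6]
width: 0.0586
gripper_force: 43.8
```

```bash
python3 st.py
```

```text
clock 13.9 rel D: t -3.65 n -23.85 | TCPz 200.12 sd [0.02 0.03 0.01] F t 0.27 n 0.08 z -1.94 M t 0.00 n 0.03 z 0.02 yh 34.51 tilt 7.190269420564535e-05 -9.154850515768771e-06 w 0.05909259395942592
```

apply_moves:
  deltas: [50, 0.5, 0, 0, 0, 50, 1, 0, 0, 0, 50, 1, 0, 0, 0]

```text
clock: 14.15
position: [0.5903, 0.2524, 0.2001]
ee_rot: [-0.0, 0.465, 0.885, 0.0]
contact_force: [0.6, -0.6, -2.1]
width: 0.0589
gripper_force: 43.8
```

apply_moves:
  deltas: [50, 0.5, 0, 0, 0, 50, 0.8, 0, 0, 0, 50, 0.8, 0, 0, 0]

```text
clock: 14.4
position: [0.5899, 0.253, 0.2001]
ee_rot: [-0.0, 0.466, 0.885, 0.0]
contact_force: [0.4, 0.4, -1.9]
width: 0.0589
gripper_force: 43.8
```

```bash
python3 st.py
```

```text
clock 14.65 rel D: t -3.64 n -22.04 | TCPz 200.12 sd [0.02 0.02 0.01] F t -0.37 n 0.35 z -2.06 M t -0.01 n -0.00 z 0.00 yh 34.51 tilt 0.00012679000304231032 9.23942370523827e-06 w 0.05881044185021704
```

apply_moves:
  deltas: [50, 0.4, 0, 0, 0, 50, 0.8, 0, 0, 0, 50, 0.8, 0, 0, 0]

```text
clock: 14.9
position: [0.5897, 0.2533, 0.2002]
ee_rot: [0.0, 0.465, 0.885, -0.0]
contact_force: [0.6, -2.1, -1.0]
width: 0.059
gripper_force: 43.8
```

apply_moves:
  deltas: [50, 0.4, 0, 0, 0, 50, 0.8, 0, 0, 0, 50, 0.8, 0, 0, 0]

```text
clock: 15.15
position: [0.5897, 0.2534, 0.2003]
ee_rot: [0.001, 0.465, 0.885, -0.0]
contact_force: [2.4, -4.0, -1.8]
width: 0.059
gripper_force: 43.8
```

```bash
python3 st.py
```

```text
clock 15.4 rel D: t -3.62 n -21.48 | TCPz 200.29 sd [0.01 0.01 0.02] F t -0.81 n -5.17 z -1.59 M t -0.92 n 0.09 z 0.08 yh 34.51 tilt 0.000263591127706136 -0.0018343435266471501 w 0.05902405431591166
```

The plate is flush on the spine: contact came at the expected depth, with about 5 N of push. I'll ease the push and slide down, watching the side force.

apply_moves:
  deltas: [50, -0.4, 0, 0, 0, 50, -0.4, 0, 1, 0, 50, -0.4, 0, 2, 0, 50, -0.4, 0, 3, 0, 50, -0.4, 0, 4, 0, 50, -0.4, 0, 4, 0]

```text
clock: 15.9
position: [0.5901, 0.2536, 0.1967]
ee_rot: [0.001, 0.466, 0.885, 0.0]
contact_force: [3.6, -4.7, 0.7]
width: 0.0586
gripper_force: 44.1
```

apply_moves:
  deltas: [50, 0, 0, 1, 0, 50, 0, 0, 2, 0, 50, 0, 0, 3, 0, 50, 0, 0, 3, 0]

```text
clock: 16.23
position: [0.5902, 0.2537, 0.1937]
ee_rot: [0.001, 0.466, 0.885, 0.001]
contact_force: [3.9, -4.6, -0.3]
width: 0.0587
gripper_force: 44.1
```

```bash
python3 st.py
```

```text
clock 16.4833 rel D: t -3.01 n -21.62 | TCPz 193.72 sd [0.01 0.02 0.01] F t -0.02 n -5.60 z 0.26 M t -0.93 n 0.00 z 0.06 yh 34.50 tilt 0.0018943650753944841 -0.0014376725876097441 w 0.05863537754604311
```

apply_moves:
  deltas: [50, -0.3, 0.5, 1, 0, 50, -0.3, 0.5, 2, 0, 50, -0.3, 0.5, 3, 0, 50, -0.3, 0.5, 4, 0, 50, -0.3, 0.5, 4, 0]

```text
clock: 16.9
position: [0.5906, 0.2538, 0.1901]
ee_rot: [0.001, 0.466, 0.885, 0.001]
contact_force: [2.9, -5.4, 2.6]
width: 0.059
gripper_force: 44.3
```

```bash
python3 st.py
```

```text
clock 17.15 rel D: t -2.63 n -21.71 | TCPz 190.05 sd [0.02 0.01 0.02] F t -0.66 n -5.53 z 2.40 M t -0.86 n 0.16 z 0.11 yh 34.51 tilt 0.0019024556453826546 -0.0011740334376574442 w 0.05895937582469524
```

apply_moves:
  deltas: [50, 0, 0, 1, 0, 50, 0, 0, 2, 0, 50, 0, 0, 3, 0, 50, 0, 0, 4, 0, 50, 0, 0, 4, 0]

```text
clock: 17.57
position: [0.5907, 0.2539, 0.1864]
ee_rot: [0.001, 0.465, 0.885, 0.001]
contact_force: [2.5, -4.2, 3.3]
width: 0.059
gripper_force: 44.4
```

```bash
python3 st.py
```

```text
clock 17.8167 rel D: t -2.53 n -21.71 | TCPz 186.30 sd [0.01 0.01 0.01] F t -0.59 n -5.03 z 3.43 M t -0.84 n 0.15 z 0.11 yh 34.52 tilt 0.00224954273556531 -0.0012708066312707097 w 0.05888518745611659
```

apply_moves:
  deltas: [50, 0, 0.3, 1, 0, 50, 0, 0.3, 2, 0, 50, 0, 0.3, 3, 0, 50, 0, 0.3, 4, 0, 50, 0, 0.3, 4, 0]

```text
clock: 18.23
position: [0.5908, 0.2539, 0.1825]
ee_rot: [0.001, 0.465, 0.885, 0.001]
contact_force: [2.8, -4.6, 4.7]
width: 0.0588
gripper_force: 44.5
```

apply_moves:
  deltas: [50, 0, 0, 1, 0, 50, 0, 0, 2, 0, 50, 0, 0, 3, 0, 50, 0, 0, 3, 0]

```text
clock: 18.57
position: [0.5908, 0.2539, 0.1795]
ee_rot: [0.001, 0.465, 0.885, 0.001]
contact_force: [1.7, -4.5, 5.4]
width: 0.0589
gripper_force: 44.5
```

```bash
python3 st.py
```

```text
clock 18.8167 rel D: t -2.37 n -21.71 | TCPz 179.54 sd [0.01 0.01 0.02] F t -0.89 n -5.19 z 4.50 M t -0.82 n 0.29 z 0.11 yh 34.52 tilt 0.0021232005269474176 -0.001372943945584768 w 0.0586729530175309
```

apply_moves:
  deltas: [50, 0, 0, 1, 0, 50, 0, 0, 2, 0, 50, 0, 0, 2, 0]

```text
clock: 19.07
position: [0.5908, 0.254, 0.1775]
ee_rot: [0.001, 0.465, 0.885, 0.001]
contact_force: [2.1, -4.6, 4.1]
width: 0.0591
gripper_force: 44.5
```

apply_moves:
  deltas: [50, 0, 0, 1, 0, 50, 0, 0, 2, 0, 50, 0, 0, 2, 0]

```text
clock: 19.32
position: [0.5908, 0.2539, 0.1754]
ee_rot: [0.001, 0.465, 0.885, 0.001]
contact_force: [1.4, -5.2, 4.2]
width: 0.0586
gripper_force: 44.5
```

apply_moves:
  deltas: [50, 0, 0, 0.5, 0, 50, 0, 0, 1, 0, 50, 0, 0, 1, 0]

```text
clock: 19.57
position: [0.5908, 0.2539, 0.1742]
ee_rot: [0.001, 0.465, 0.885, 0.001]
contact_force: [2.2, -4.7, 2.0]
width: 0.0588
gripper_force: 44.3
```

```bash
python3 st.py
```

```text
clock 19.8167 rel D: t -2.43 n -21.72 | TCPz 173.99 sd [0.01 0.01 0.05] F t -0.65 n -5.61 z 2.33 M t -0.86 n 0.19 z 0.13 yh 34.52 tilt 0.0015429458527610438 -0.0011680620653142205 w 0.058668604796043924
```

The drag has dropped, so the head is behind the ridge. Continuing to the firm stop.

apply_moves:
  deltas: [50, 0, 0, 0.5, 0, 50, 0, 0, 1, 0, 50, 0, 0, 1, 0]

```text
clock: 20.07
position: [0.5908, 0.2539, 0.173]
ee_rot: [0.001, 0.465, 0.885, 0.0]
contact_force: [1.6, -4.9, 2.4]
width: 0.0587
gripper_force: 44.3
```

apply_moves:
  deltas: [50, 0, 0, 0.5, 0, 50, 0, 0, 1, 0, 50, 0, 0, 1, 0]

```text
clock: 20.32
position: [0.5908, 0.254, 0.1722]
ee_rot: [0.001, 0.465, 0.885, 0.001]
contact_force: [1.6, -5.6, 3.8]
width: 0.0588
gripper_force: 44.4
```

```bash
python3 st.py
```

```text
clock 20.5667 rel D: t -2.37 n -21.72 | TCPz 172.20 sd [0.01 0.01 0.01] F t -0.66 n -5.35 z 3.11 M t -0.87 n 0.22 z 0.13 yh 34.52 tilt 0.0017950891176697244 -0.0011956113462758486 w 0.058835424221006974
```

apply_moves:
  deltas: [50, 0, 0, 0.5, 0, 50, 0, 0, 0.5, 0]

```text
clock: 20.73
position: [0.5909, 0.254, 0.172]
ee_rot: [0.001, 0.465, 0.885, 0.001]
contact_force: [1.3, -4.8, 3.8]
width: 0.0591
gripper_force: 44.5
```

apply_moves:
  deltas: [50, 0, 0, 0.5, 0, 50, 0, 0, 0.5, 0]

```text
clock: 20.9
position: [0.5908, 0.254, 0.1719]
ee_rot: [0.001, 0.465, 0.885, 0.001]
contact_force: [1.7, -4.5, 5.3]
width: 0.0589
gripper_force: 44.7
```

```bash
python3 st.py
```

```text
clock 21.15 rel D: t -2.34 n -21.73 | TCPz 171.91 sd [0.01 0.01 0.01] F t -1.53 n -5.31 z 6.15 M t -0.81 n 0.38 z 0.12 yh 34.52 tilt 0.002301429879299542 -0.0014130458468344905 w 0.059007488926444675
```

apply_moves:
  deltas: [50, 0, 0, 0.5, 0, 50, 0, 0, 1, 0, 50, 0, 0, 1, 0]

```text
clock: 21.4
position: [0.5909, 0.254, 0.1717]
ee_rot: [0.001, 0.465, 0.885, 0.001]
contact_force: [1.0, -5.8, 8.9]
width: 0.0592
gripper_force: 45.0
```

```bash
python3 st.py; python3 - <<'E'
from h import *
a=get_image("side");save(a,"k3.png",(235,60,345,160),5)
E
```

```text
clock 21.65 rel D: t -2.31 n -21.72 | TCPz 171.69 sd [0.01 0.01 0.01] F t -2.43 n -4.81 z 9.06 M t -0.75 n 0.59 z 0.11 yh 34.52 tilt 0.002882732177202881 -0.0016010354893779685 w 0.058930957603754074
```

View pics/k3.png

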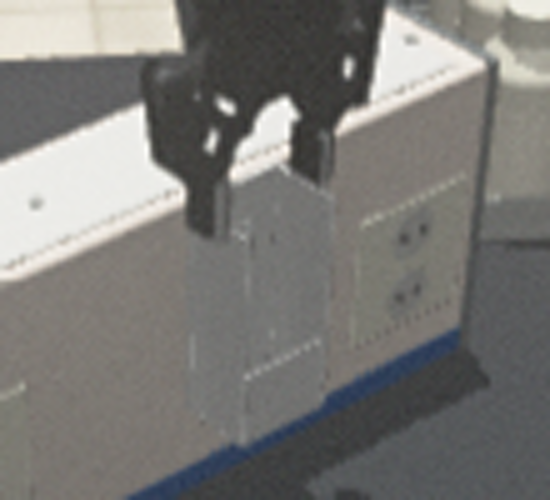

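The side picture shows the holder upright and flush on the spine, and the force rises steeply at the stop. I'll relieve the loads, then release.

apply_moves:
  deltas: [50, -0.4, 0, -1.2, 0, 50, -0.8, 0, -2.4, 0, 50, -0.8, 0, -2.4, 0]

```text
clock: 21.95
position: [0.5908, 0.254, 0.1719]
ee_rot: [0.0, 0.466, 0.885, 0.001]
contact_force: [1.8, -3.7, 2.3]
width: 0.0587
gripper_force: 44.3
```

```bash
python3 st.py
```

```text
clock 22.2 rel D: t -2.38 n -21.72 | TCPz 171.87 sd [0.01 0.02 0.02] F t -0.13 n -2.91 z 3.01 M t -0.51 n -0.09 z 0.09 yh 34.51 tilt 0.0012335025742759458 0.00035383323182918157 w 0.059058922594309435
```

apply_moves:
  deltas: [64, 0, 0, 0, 0, 68, 0, 0, 0, 0, 74, 0, 0, 0, 0, 80, 0, 0, 0, 0, 85, 0, 0, 0, 0, 85, 0, 0, 0, 0, 85, 0, 0, 0, 0]

```text
clock: 22.78
position: [0.5904, 0.2536, 0.1714]
ee_rot: [-0.0, 0.466, 0.885, 0.0]
contact_force: [-0.0, -0.1, 0.7]
width: 0.0851
gripper_force: 0.0
```

```bash
python3 st.py
```

```text
clock 23.0333 rel D: t -2.86 n -21.90 | TCPz 171.52 sd [0.03 0.02 0.03] F t 0.32 n 0.05 z -0.01 M t 0.01 n 0.02 z 0.01 yh 34.51 tilt 0.00014042990451045004 7.429744617570231e-05 w 0.08538298825814816
```

Free of the holder. I'll retreat straight up, then away toward the bench side to clear the view.

apply_moves:
  deltas: [85, 0, 0, -8, 0, 85, 0, 0, -25, 0, 85, 0, 0, -45, 0, 85, 0, 0, -65, 0, 85, 0, 0, -85, 0, 85, 0, 0, -100, 0, 85, -15, 0, -110, 0, 85, -35, -20, -115, 0, 85, -50, -45, -115, 0, 85, -55, -75, -115, 0, 85, -58, -105, -115, 0, 85, -60, -130, -115, 0]

```text
clock: 24.03
position: [0.516, 0.1289, 0.2871]
ee_rot: [0.0, 0.466, 0.885, -0.0]
contact_force: [0.4, -0.3, 0.0]
width: 0.0847
gripper_force: 0.0
```

apply_moves:
  deltas: [85, 0, -30, 0, 0, 85, 0, -60, 0, 0, 85, 0, -90, 0, 0, 85, 0, -110, 0, 0, 85, 0, -120, 0, 0, 85, 0, -120, 0, 0]

```text
clock: 24.53
position: [0.4172, 0.0617, 0.2875]
ee_rot: [0.001, 0.466, 0.885, 0.0]
contact_force: [-0.6, 0.2, -0.3]
width: 0.0852
gripper_force: 0.0
```

```bash
python3 - <<'E'
from fit import *
np.set_printoptions(precision=2,suppress=True)
a=get_image("side");s=get_state();print(s["clock"],s["position"],s["contact_force"])
D=np.array([0.5805,0.2732,0.1555]);o=D-.00238*t-n*.0231;o[2]=.1719-.1123
x,r,r0,q=fit(a,o,np.radians(124.415));print("fit",x,"tnz",x[:3]@t,x[:3]@n,x[2]);print(r)
save(a,"end.png",(215,50,355,170),5)
E
```

```text
24.5833 [0.42 0.06 0.29] [ 0.34 -0.46 -0.1 ]
fit [2.02 1.51 1.49 0.08] tnz 2.5237452942330174 0.10238753628000401 1.4903617896075785
[ 1.07 -2.01 -0.06 -1.93  0.89  0.    1.95 -2.47  0.11  0.07  0.05  0.3
  0.23  0.22]
```

View pics/end.png

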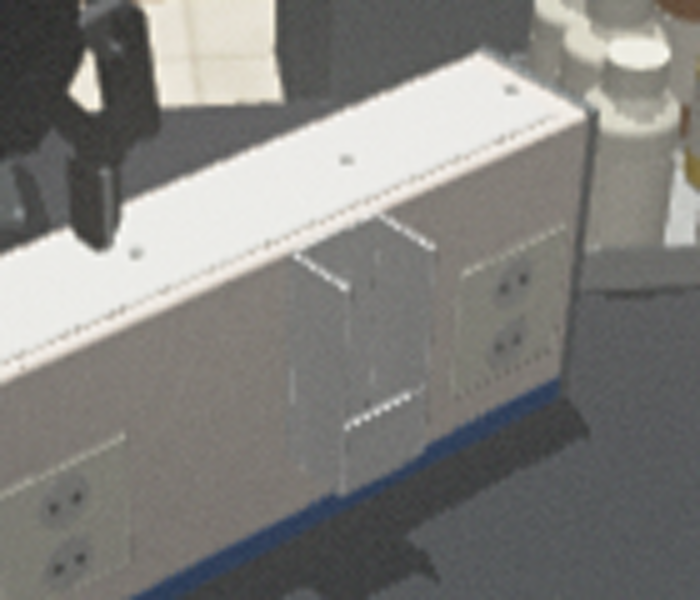

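The picture shows the holder hanging upright and flush just under the spine's top edge (crop about 295–435, 215–490), with the gripper clear of it. Handing in.

```bash
python3 -c "
from rig import sign_off
print(sign_off())"
```

```text
the job is handed in; nothing more can be done
None
```

The aluminium holder is hung on the spine screw: slid down to the firm stop with the head locked behind the ridge, released upright and flush, and handed in at about 24.6 s with measured pushes of about 11 N or less.

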